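# Hold the rolling mill's bridge over its bolt holes

## Task

The hand rolling mill has been cleaned and its steel top bridge is lying on the black soldering board. Pick up the bridge and hold it level in the air over the open mill, its underside about 20 mm above the tops of the four columns and its four bolt holes lined up over the four threaded holes (either way round), so that I can start the bolts; do not let the bridge or the gripper knock the mill, and leave the crank, jar, bottle and pressure screw where they are. Finish while still gripping the bridge there, holding it steady: do not set it down or let go.

Things in the scene. Friction and masses are not known exactly. Their poses are not given: they have to be found in the camera images.
- bridge: loose steel plate 12 mm thick, 64 (x) x 132 mm (y), 0.45 to 0.7 kg, lying flat on the board. Origin: centre of its underside and balance point; z up. Two end pads (64 x 36 mm) joined by a waist 44 mm wide in x and 60 mm long in y about the origin: grip it there, across x. Each pad has two 9 mm bolt holes and a 14 mm bore between them. The same after a half turn
- bridge_hole0 (a point): centre, at the underside, of the bridge's bolt hole at bridge x +22, y +48 mm
- bridge_hole1 (a point): the same, bolt hole at bridge x -22, y +48 mm
- bridge_hole2 (a point): the same, bolt hole at bridge x -22, y -48 mm
- bridge_hole3 (a point): the same, bolt hole at bridge x +22, y -48 mm
- mill: small rolling mill fixed to the bench: blue-green base 124 (x) x 150 mm (y), two cheeks, each of two columns with bright tops 130 mm above the bench; steel rolls along y. Origin under the base's centre. Brass bearing blocks between the columns (at y -48 and +48) stand 6 mm above their tops. Gears at +y (to 82 mm) and shaft at -y (to -100 mm) lie lower
- mill_top (a point): middle of the mill at the height of the column tops (mill x 0, y 0, z 130 mm): the bridge's origin belongs straight above this point, its y along the mill's y, either way round. Axes as the mill's
- mill_hole0 (a point): mouth of the 7.5 mm threaded hole in the column top at mill x +22, y +48 mm (column top 20 mm in x, 30 mm in y)
- mill_hole1 (a point): the same, at mill x -22, y +48 mm
- mill_hole2 (a point): the same, at mill x -22, y -48 mm
- mill_hole3 (a point): the same, at mill x +22, y -48 mm
- board: black soldering board with a white strip along one edge, 228 x 200 mm, fixed to the bench, its top 12 mm above the bench; origin on the bench under the middle of the black part
- crank: the mill's crank, lying loose on the bench: flat dark steel arm 150 mm long along y, hub 22 mm high at y -70 mm, upright wooden handle to 80 mm high at y +66 mm; origin under the middle of the arm. Leave alone
- jar: amber glass jar with brass lid, 56 mm across, 85 mm high, loose; origin under its centre. Leave alone
- bottle: small dark bottle with white cap and green label, 32 mm across, 75 mm high, loose; origin under its centre. Leave alone
- pscrew: one of the mill's pressure screws, dark steel head 26 mm across standing on the bench, threaded stem up to 57 mm; loose; origin under its centre. Leave alone

How it is judged:
By the outcome, as a careful person would: the job done as asked, in the order asked, and still so for the second after the job is handed in, while the arm keeps its last pose, push and grip.
It also fails if it takes over 40 s, if anything falls off the work surface, if the arm or the gripper's body presses on something with over 40 N, if the wrist force passes 120 N, or if a joint passes its speed limit or range.

## Robot

A 6-joint arm with a two-finger parallel gripper is mounted at the origin on the work surface. World frame = base frame: x ahead of the robot, y to its left, z up, the work surface at z = 0. Lengths are in m, angles in degrees, forces in N, time in s.
With the tool pointing down it reaches from about 0.3 to 0.75 m from the base axis. Payload 8.5 kg.
Tool frame: the origin (TCP) lies midway between the tips of the shut fingers; the grasp point (between the pads) lies 19 mm behind it (env.pinch_z is the z of the grasp point in the tool frame, in m); z points along the fingers, y is the line along which they close (so a half turn about z gives the same grasp; the last joint's range is limited). The gripper opens to 85 mm and grips with 20 to 120 N. Pads are 22 mm wide; open, the fingers measure 114 mm over their backs; the gripper's body (76 mm by 85 mm) begins 54 mm behind the grasp point. The pads swing forward as they close: fully open they stand 13 mm farther back than shut.
Start: joints at [62.149, 21.807, 74.336, -0, 83.858, -12.336], TCP at [0.147, 0.53, 0.231] pointing down, gripper open.
Joint ranges: [-178.18, 178.18], [-50.72, 133.34], [12.68, 142.11], [-81.47, 261.47], [9.98, 163.14], [-165.26, 165.26]. Speed limits (degrees/s): [136.94, 136.94, 180, 180, 180, 180].

## Interface

Orientations are given as a 3x3 rotation matrix whose columns are the frame's x, y, z axes.
In Python, from rig import env gives the robot as it stands.
- The arm moves only by the tool arm_command, never from a script. Its argument "deltas" is a list of rows, each an object of numbers: "rx", "ry", "rz": the turn, a rotation vector about the tool's x, y, z in rad; "dx", "dy", "dz": the shift along the tool's x, y, z in m; "fingers": the finger opening in m, from 0 to 0.0854. In form: [{"rx": .., "ry": .., "rz": .., "dx": .., "dy": .., "dz": .., "fingers": ..}, ...]. A call has 1 to 12 rows; each row shifts and turns the commanded pose from where the row before left it, along the tool's axes as they then stand; what a row does not reach is not made up. A row lasts 1/10 s, in which the tool goes at most 50 mm and 8.59 degrees, less where a joint would pass 70% of its speed; a pose out of reach is approached as far as the arm can. A call is refused whole if a number of a shift passes 0.05 or a number of a turn 0.15, either way. A call with a gripper value outside its range is refused whole. The fingers move at their own pace and stop on an object; "squeeze" is the grip in N (left out, the last holds). Time passes only in rows, so rows that do not move let the fingers close. It gives the time, the measured TCP pose, the force, the opening and the grip force at its end, in the units of the state.
- env.observe(): the state, without advancing time (a new reading comes with each control period).
- env.get_image(name): name is "scene" or "side" or "wrist"; returns a dict with "color" (480x640x3 uint8, blue, green, red), "camera_matrix" (3x3 intrinsics, pixels), "eye" and "orientation" of the camera in the world. Camera axes: x right, y up, looking along -z (the intrinsics and any distortion apply to the point x, -y, -z); pixel columns grow to the right and rows downward; lengths in m; the calibration is good to about 2 mm. A picture is of the moment at which its call begins. There is no depth.
- env.close_job(): hands the job in; it is judged then, once.
Trained networks look in a picture, given as the dict that the camera call returned (one of the last four; its "shot" number tells which), for a name from the list of things; names that differ only in an ending like _2 or _b are one class to them, and where a whole thing is asked for, a point or a joint stands for the part that bears it (a point fixed in the world has none). Each returns a list of dicts, best first, with "p" (0 to 1); they miss things now and then, are a little off and sometimes report something else, mostly with a low value. They report only what shows in the picture. A call takes as long as a camera call.
- env.look_for(query, picture): "box" ([left, top, right, bottom] in pixels, round what is visible of it).
- env.tip_of(query, picture): "location" ([column, row] in pixels: a listed point, or the origin of a listed thing).
The state is a dict: "time_s": time; "q": joint angles; "qvel": joint speeds; "joint_efforts": joint torques, N m; "position": TCP position; "tool_rot": TCP orientation; "ft_force": force on the tool from outside, world axes, zero at the start; "wrist_torque": the same for the moment, N m; "grip_width": finger opening in m; "gripper_force": force on a finger pad.
Only numpy, scipy, OpenCV 4.12 (cv2) and the standard library are available. Lean on these libraries where they do the work, as an engineer would, in place of code of your own. Each camera call takes 0.05 s, during which the arm holds its last target. There are 200 camera calls.

## Working session

There is one attempt and no reset: what is moved stays moved. The work goes in short steps, Python scripts to look and compute and a tool call to move; the robot and the scene stay as the last step left them, time stands still between calls to the robot, and variables do not carry over. Pictures are saved under pics/ and viewed, at most 10 in all, crops included, and the job is handed in when it is done.

Besides the shell and the picture viewer there is one more tool, called after "Call:" by a JSON object that holds its "api" and its "payload", one argument or row to a line. arm_command: Moves the arm, as the interface text tells. Its arguments: {"type":"object","properties":{"deltas":{"type":"array"},"squeeze":{"type":"number"}},"required":["deltas"]}

```bash
mkdir -p pics; cat > h.py <<'E'
import numpy as np, cv2
from rig import env
def proj(im,P):
    P=np.atleast_2d(P); R=np.array(im["orientation"]); c=(P-np.array(im["eye"]))@R
    K=np.array(im["camera_matrix"]); u=np.c_[c[:,0]/-c[:,2],-c[:,1]/-c[:,2]]
    return u@K[:2,:2].T+K[:2,2]
def ray(im,px,z):
    K=np.array(im["camera_matrix"]); d=np.linalg.solve(K,[px[0],px[1],1.]); d=np.array(im["orientation"])@(d*[1,-1,-1])
    e=np.array(im["eye"]); return e+d*(z-e[2])/d[2]
E
ls; python3 - <<'E'
from h import *
print(env.observe()); 
for n in ["scene","side","wrist"]:
    im=env.get_image(n); cv2.imwrite(f"pics/a_{n}.png",im["color"])
    print(n,[k for k in im],np.round(im["eye"],3),np.round(im["orientation"],3).tolist(),np.round(im["camera_matrix"],1).tolist())
    for q,z in [("bridge",.012),("bridge_hole0",.012),("bridge_hole1",.012),("bridge_hole2",.012),("bridge_hole3",.012),("mill_top",.13),("mill_hole0",.13),("mill_hole1",.13),("mill_hole2",.13),("mill_hole3",.13),("jar",0),("bottle",0),("pscrew",0),("crank",0),("board",0)]:
        for r in env.tip_of(q,im)[:2]: print(q,round(r["p"],2),np.round(r["location"],1),np.round(ray(im,r["location"],z),3)[:2])
E
```

```text
h.py
pics
{'time_s': 0.0, 'q': array([ 6.21484273e+01,  2.18433791e+01,  7.43859906e+01,  1.74109911e-03,
        8.38586213e+01, -1.23366114e+01]), 'qvel': array([-0.01072692,  0.00759326, -0.04002988,  0.12168945,  0.05821607,
        0.07275614]), 'joint_efforts': array([-9.62449085e-04, -4.48457551e+01, -2.31279659e+01, -2.57891379e-04,
        4.77479829e-03,  1.36524801e-05]), 'position': array([0.14697945, 0.52968841, 0.23068211]), 'tool_rot': array([[-9.63559629e-01,  2.67492594e-01, -7.44180272e-04],
       [ 2.67493390e-01,  9.63558758e-01, -1.34371747e-03],
       [ 3.57626947e-04, -1.49381521e-03, -9.99998820e-01]]), 'ft_force': array([-0.1998249 , -0.01781018, -0.64086482]), 'wrist_torque': array([-0.00862244, -0.00177421, -0.02189367]), 'gripper_force': 0.0, 'grip_width': 0.0851947631150898}
scene ['color', 'camera_matrix', 'eye', 'orientation', 'shot'] [ 1.308 -0.046  0.792] [[0.089, -0.708, 0.701], [0.996, 0.072, -0.053], [-0.013, 0.703, 0.711]] [[594.7, 0.0, 326.5], [0.0, 594.7, 233.6], [0.0, 0.0, 1.0]]
bridge 0.82 [200.2 241.9] [ 0.538 -0.219]
bridge 0.37 [232.9 368
[... 1947 characters left out ...]
e2 0.92 [278.2 363.5] [0.469 0.255]
mill_hole2 0.88 [280.  313.4] [0.536 0.185]
mill_hole3 0.92 [278.2 363.5] [0.469 0.255]
mill_hole3 0.88 [280.  313.4] [0.536 0.185]
jar 0.89 [301.4 219. ] [ 0.803 -0.152]
jar 0.52 [276.7 363.1] [0.545 0.188]
bottle 0.85 [271.1 252.1] [ 0.768 -0.016]
bottle 0.29 [277.  335.6] [0.589 0.144]
pscrew 0.68 [205.8 292.3] [0.774 0.161]
crank 0.76 [329.2 307.6] [0.564 0.025]
board 0.72 [419.6 234.1] [ 0.562 -0.294]
board 0.69 [406.2 254.8] [ 0.543 -0.211]
wrist ['color', 'camera_matrix', 'eye', 'orientation', 'shot'] [0.082 0.548 0.374] [[0.267, -0.93, -0.254], [0.964, 0.258, 0.071], [-0.0, -0.263, 0.965]] [[331.5, 0.0, 319.8], [0.0, 331.5, 243.5], [0.0, 0.0, 1.0]]
```

```bash
python3 - <<'E'
import cv2,numpy as np
a=cv2.imread("pics/a_scene.png");b=cv2.imread("pics/a_side.png")
cv2.imwrite("pics/scene_s.png",a)
c=cv2.resize(a[200:290,140:260],None,fx=3.3,fy=3.3,interpolation=cv2.INTER_CUBIC)
d=cv2.resize(a[120:240,380:500],None,fx=3.3,fy=3.3,interpolation=cv2.INTER_CUBIC)
e=cv2.resize(b[210:300,350:470],None,fx=3.3,fy=3.3,interpolation=cv2.INTER_CUBIC)
f=cv2.resize(b[290:410,210:330],None,fx=3.3,fy=3.3,interpolation=cv2.INTER_CUBIC)
w=396
cv2.imwrite("pics/crops.png",cv2.resize(np.vstack([np.hstack([c,e]),np.hstack([d[:300],f[:300]])]),None,fx=1,fy=1))
E
```

```text
(no output)
```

View pics/scene_s.png

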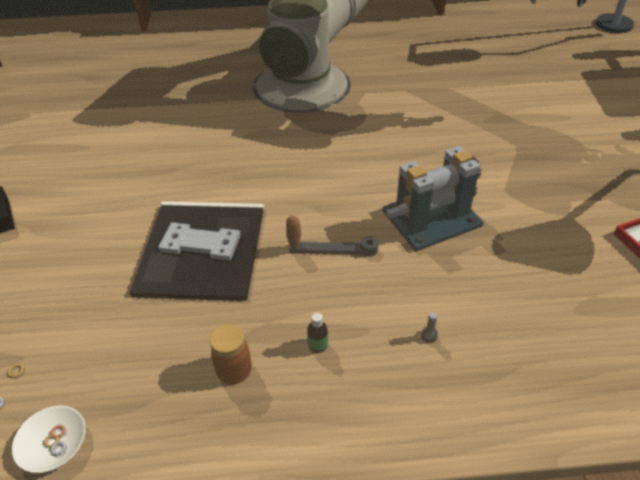

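View pics/crops.png

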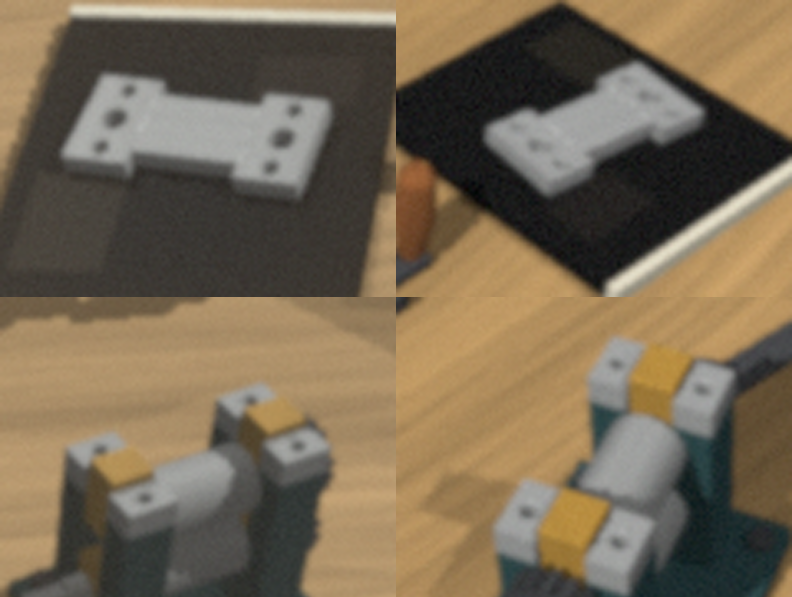

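The scene view shows the bridge on the board near (200, 240) and the mill near (440, 170). The crops show the bridge holes at scene pixels of about (179,227), (171,244), (229,233) and (222,251). The mill holes are at scene (410,166), (424,181), (456,151), (471,165) and side (277,310), (303,318), (250,355), (278,364).

```bash
cat >> h.py <<'E'
from scipy.optimize import least_squares
H=np.array([[.022,.048],[-.022,.048],[-.022,-.048],[.022,-.048]])
def pts(p,z,H=H):
    c,s=np.cos(p[2]),np.sin(p[2]); return np.c_[H@np.array([[c,s],[-s,c]])+p[:2],np.full(len(H),z)]
def fit(obs,z,p0):  # obs: list of (im, pixel Nx2); nearest hole matched
    from scipy.optimize import linear_sum_assignment as lsa
    from scipy.spatial.distance import cdist
    def f(p):
        r=[]
        for im,px in obs:
            q=proj(im,pts(p,z)); i,j=lsa(cdist(px,q)); r.append((np.array(px)[i]-q[j]).ravel())
        return np.concatenate(r)
    s=least_squares(f,p0,diff_step=1e-6); return s.x,f(s.x)
E
python3 - <<'E'
from h import *
sc=env.get_image("scene"); sd=env.get_image("side"); env.get_image
ms=[(410,166.1),(423.6,180.6),(456.1,151.5),(470.6,165.2)]; md=[(276.7,310.3),(303,317.9),(249.7,355.5),(277.6,364.2)]
bs=[(178.8,227.3),(170.6,244.5),(229.1,233.3),(222.1,250.9)]
for nm,o,z,p0 in [("mill sc",[(sc,ms)],.13,(.505,.222,-.3)),("mill sd",[(sd,md)],.13,(.505,.222,-.3)),("mill",[(sc,ms),(sd,md)],.13,(.505,.222,-.3)),("br",[(sc,bs)],.024,(.54,-.217,-.2))]:
  for a in (-.3,.3):
    p,r=fit(o,z,(p0[0],p0[1],a)); print(nm,np.round(p,4),np.degrees(p[2]).round(1),np.abs(r).max().round(2))
E
```

```text
mill sc [0.5089 0.2177 0.3502] 20.1 0.24
mill sc [0.5089 0.2177 0.3502] 20.1 0.24
mill sd [0.5061 0.2201 0.3661] 21.0 0.38
mill sd [0.5061 0.2201 0.3661] 21.0 0.38
mill [0.5069 0.219  0.3607] 20.7 1.03
mill [0.5069 0.219  0.3607] 20.7 1.03
br [ 0.5417 -0.2166 -0.2612] -15.0 0.13
br [ 0.5417 -0.2166 -0.2612] -15.0 0.13
```

Call:
{"api": "arm_command", "payload": {
  "deltas": [
    {"rz":0.134,"dz":-0.004},
    {"rz":0.134,"dz":-0.004},
    {"rz":0.134,"dz":-0.004},
    {"rz":0.134,"dz":-0.004},
    {"rz":0.134,"dz":-0.004},
    {"rz":0.134,"dz":-0.004},
    {"rz":0.135,"dz":-0.004}
  ]
}}

```text
invalid input
```

Call:
{"api": "arm_command", "payload": {
  "deltas": [
    {"dx":-0.02,"dy":0.01},
    {"dx":-0.036,"dy":0.02},
    {"dx":-0.04,"dy":0.022},
    {"dx":-0.04,"dy":0.022},
    {"dx":-0.04,"dy":0.022},
    {"dx":-0.04,"dy":0.022},
    {"dx":-0.04,"dy":0.022},
    {"dx":-0.04,"dy":0.022},
    {"dx":-0.04,"dy":0.022},
    {"dx":-0.04,"dy":0.022},
    {"dx":-0.03,"dy":0.014},
    {"dx":-0.012,"dy":0.007}
  ]
}}

```text
invalid input
```

Call:
{"api": "arm_command", "payload": {
  "deltas": [
    {"dx":0},
    {"dx":0},
    {"dx":0}
  ]
}}

```text
invalid input
```

```bash
python3 - <<'E'
from h import *
o=env.observe(); print(o["position"],o["tool_rot"].round(4),o["time_s"])
im=env.get_image("wrist"); print(env.observe()["time_s"],im["eye"])
q=proj(im,pts((.5069,.219,.3607),.13)); print(q.round(1))
c=q.mean(0); x,y=max(int(c[0]-100),0),max(int(c[1]-75),0)
print(x,y); cv2.imwrite("pics/w1.png",im["color"])
cv2.imwrite("pics/w1c.png",cv2.resize(im["color"][y:y+150,x:x+200],None,fx=4,fy=4,interpolation=cv2.INTER_CUBIC))
for h in range(1):
  for r in env.tip_of("mill_hole0",im): print(r)
E
```

```text
[0.14714148 0.52993516 0.23134583] [[-0.9635  0.2675  0.    ]
 [ 0.2675  0.9635  0.    ]
 [ 0.      0.     -1.    ]] 2.5
2.55 [0.08231351 0.54812336 0.37371735]
[[181.3 613.3]
 [153.3 591. ]
 [ 90.4 626. ]
 [118.8 646.6]]
35 544Traceback (most recent call last):
  File "<stdin>", line 7, in <module>
cv2.error: OpenCV(4.12.0) /io/opencv/modules/imgproc/src/resize.cpp:4208: error: (-215:Assertion failed) !ssize.empty() in function 'resize'
```

Call:
{"api": "arm_command", "payload": {
  "deltas": [
    {"rx":0,"ry":0,"rz":0.134,"dx":0,"dy":0,"dz":-0.004,"fingers":0.085},
    {"rx":0,"ry":0,"rz":0.134,"dx":0,"dy":0,"dz":-0.004,"fingers":0.085},
    {"rx":0,"ry":0,"rz":0.134,"dx":0,"dy":0,"dz":-0.004,"fingers":0.085},
    {"rx":0,"ry":0,"rz":0.134,"dx":0,"dy":0,"dz":-0.004,"fingers":0.085},
    {"rx":0,"ry":0,"rz":0.134,"dx":0,"dy":0,"dz":-0.004,"fingers":0.085},
    {"rx":0,"ry":0,"rz":0.134,"dx":0,"dy":0,"dz":-0.004,"fingers":0.085},
    {"rx":0,"ry":0,"rz":0.135,"dx":0,"dy":0,"dz":-0.004,"fingers":0.085}
  ]
}}

```text
time_s: 3.25
position: [0.1471, 0.5299, 0.2595]
tool_rot: [[-0.348, 0.937, -0.0], [0.937, 0.348, -0.0], [-0.0, -0.0, -1.0]]
ft_force: [0.6, 0.4, 0.5]
grip_width: 0.0851
gripper_force: 0.0
```

Call:
{"api": "arm_command", "payload": {
  "deltas": [
    {"rx":0,"ry":0,"rz":0,"dx":-0.02,"dy":0.01,"dz":0,"fingers":0.085},
    {"rx":0,"ry":0,"rz":0,"dx":-0.036,"dy":0.02,"dz":0,"fingers":0.085},
    {"rx":0,"ry":0,"rz":0,"dx":-0.04,"dy":0.022,"dz":0,"fingers":0.085},
    {"rx":0,"ry":0,"rz":0,"dx":-0.04,"dy":0.022,"dz":0,"fingers":0.085},
    {"rx":0,"ry":0,"rz":0,"dx":-0.04,"dy":0.022,"dz":0,"fingers":0.085},
    {"rx":0,"ry":0,"rz":0,"dx":-0.04,"dy":0.022,"dz":0,"fingers":0.085},
    {"rx":0,"ry":0,"rz":0,"dx":-0.04,"dy":0.022,"dz":0,"fingers":0.085},
    {"rx":0,"ry":0,"rz":0,"dx":-0.04,"dy":0.022,"dz":0,"fingers":0.085},
    {"rx":0,"ry":0,"rz":0,"dx":-0.04,"dy":0.022,"dz":0,"fingers":0.085},
    {"rx":0,"ry":0,"rz":0,"dx":-0.04,"dy":0.022,"dz":0,"fingers":0.085},
    {"rx":0,"ry":0,"rz":0,"dx":-0.03,"dy":0.014,"dz":0,"fingers":0.085},
    {"rx":0,"ry":0,"rz":0,"dx":-0.012,"dy":0.007,"dz":0,"fingers":0.085}
  ]
}}

```text
time_s: 4.45
position: [0.5089, 0.2169, 0.259]
tool_rot: [[-0.35, 0.937, -0.0], [0.937, 0.35, -0.0], [-0.0, -0.0, -1.0]]
ft_force: [-0.0, 0.1, -0.0]
grip_width: 0.0849
gripper_force: 0.0
```

Call:
{"api": "arm_command", "payload": {
  "deltas": [
    {"rx":0,"ry":0,"rz":0,"dx":0,"dy":0,"dz":0,"fingers":0.085},
    {"rx":0,"ry":0,"rz":0,"dx":0,"dy":0,"dz":0,"fingers":0.085}
  ]
}}

```text
time_s: 4.65
position: [0.5063, 0.2199, 0.2593]
tool_rot: [[-0.354, 0.935, -0.0], [0.935, 0.354, 0.0], [0.0, -0.0, -1.0]]
ft_force: [-0.3, 0.4, 0.0]
grip_width: 0.085
gripper_force: 0.0
```

```bash
python3 - <<'E'
from h import *
o=env.observe(); print(o["position"],o["tool_rot"].round(4),o["time_s"])
im=env.get_image("wrist"); print(env.observe()["time_s"],im["eye"])
q=proj(im,pts((.5069,.219,.3607),.13)); print(q.round(1))
c=q.mean(0); x,y=max(int(c[0]-100),0),max(int(c[1]-75),0)
print(x,y); np.save("w1.npy",im,allow_pickle=True)
cv2.imwrite("pics/w1c.png",cv2.resize(im["color"][y:y+150,x:x+200],None,fx=4,fy=4,interpolation=cv2.INTER_CUBIC))
E
```

```text
[0.50634748 0.21988184 0.25932504] [[-3.538e-01  9.353e-01 -5.000e-04]
 [ 9.353e-01  3.538e-01  3.000e-04]
 [ 5.000e-04 -3.000e-04 -1.000e+00]] 4.65
4.7 [0.48234857 0.2826383  0.40175636]
[[348.1 178.9]
 [293.6 178.9]
 [295.8 289.3]
 [345.6 289.4]]
220 159
```

View pics/w1c.png

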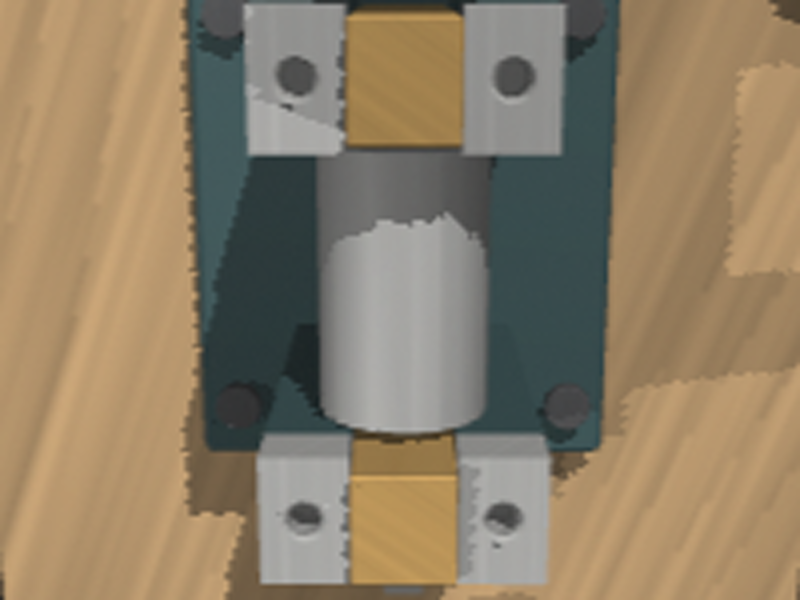

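The wrist view shows the four mill holes at about (293.6,177.6), (348.1,177.6), (295.9,287.9) and (345.6,287.9), so the tool axes are aligned with the mill. Next I'll move to the bridge.

Call:
{"api": "arm_command", "payload": {
  "deltas": [
    {"rx":0,"ry":0,"rz":0,"dx":-0.02,"dy":-0.006,"dz":0,"fingers":0.085},
    {"rx":0,"ry":0,"rz":0,"dx":-0.037,"dy":-0.011,"dz":0,"fingers":0.085},
    {"rx":0,"ry":0,"rz":0,"dx":-0.04,"dy":-0.011,"dz":0,"fingers":0.085},
    {"rx":0,"ry":0,"rz":0,"dx":-0.04,"dy":-0.011,"dz":0,"fingers":0.085},
    {"rx":0,"ry":0,"rz":0,"dx":-0.04,"dy":-0.011,"dz":0,"fingers":0.085},
    {"rx":0,"ry":0,"rz":0,"dx":-0.04,"dy":-0.011,"dz":0,"fingers":0.085},
    {"rx":0,"ry":0,"rz":0,"dx":-0.04,"dy":-0.011,"dz":0,"fingers":0.085},
    {"rx":0,"ry":0,"rz":0,"dx":-0.04,"dy":-0.011,"dz":0,"fingers":0.085},
    {"rx":0,"ry":0,"rz":0,"dx":-0.04,"dy":-0.012,"dz":0.01,"fingers":0.085},
    {"rx":0,"ry":0,"rz":0,"dx":-0.04,"dy":-0.012,"dz":0.015,"fingers":0.085},
    {"rx":0,"ry":0,"rz":0,"dx":-0.03,"dy":-0.01,"dz":0.015,"fingers":0.085},
    {"rx":0,"ry":0,"rz":0,"dx":-0.014,"dy":-0.004,"dz":0.01,"fingers":0.085}
  ]
}}

```text
time_s: 5.9
position: [0.5424, -0.2183, 0.2083]
tool_rot: [[-0.353, 0.936, -0.001], [0.936, 0.353, 0.0], [0.001, -0.001, -1.0]]
ft_force: [-0.5, 0.1, -0.8]
grip_width: 0.085
gripper_force: 0.0
```

Call:
{"api": "arm_command", "payload": {
  "deltas": [
    {"rx":0,"ry":0,"rz":0.124,"dx":0,"dy":0,"dz":0,"fingers":0.085},
    {"rx":0,"ry":0,"rz":0.124,"dx":0,"dy":0,"dz":0,"fingers":0.085},
    {"rx":0,"ry":0,"rz":0.124,"dx":0,"dy":0,"dz":0,"fingers":0.085},
    {"rx":0,"ry":0,"rz":0.124,"dx":0,"dy":0,"dz":0,"fingers":0.085},
    {"rx":0,"ry":0,"rz":0.124,"dx":0,"dy":0,"dz":0,"fingers":0.085},
    {"rx":0,"ry":0,"rz":0,"dx":0,"dy":0,"dz":0,"fingers":0.085},
    {"rx":0,"ry":0,"rz":0,"dx":0,"dy":0,"dz":0,"fingers":0.085}
  ]
}}

```text
time_s: 6.6
position: [0.5428, -0.2163, 0.2096]
tool_rot: [[0.251, 0.968, 0.0], [0.968, -0.251, -0.0], [0.0, 0.0, -1.0]]
ft_force: [0.3, -0.4, -0.7]
grip_width: 0.0852
gripper_force: 0.0
```

```bash
python3 - <<'E'
from h import *
w=np.load("w1.npy",allow_pickle=True).item()
print(fit([(w,[(293.6,177.6),(348.1,177.6),(295.9,287.9),(345.6,287.9)])],.13,(.507,.219,.36)))
o=env.observe(); print(o["position"],o["tool_rot"].round(4),o["time_s"])
im=env.get_image("wrist")
q=proj(im,pts((.5417,-.2166,-.2612),.024)); print(q.round(1))
c=q.mean(0); x,y=max(int(c[0]-100),0),max(int(c[1]-75),0)
print(x,y); np.save("w2.npy",im,allow_pickle=True)
cv2.imwrite("pics/w2c.png",cv2.resize(im["color"][y:y+150,x:x+200],None,fx=4,fy=4,interpolation=cv2.INTER_CUBIC))
E
```

```text
(array([0.50650038, 0.22009908, 0.3616558 ]), array([ 0.05078305,  0.17517536, -0.04385344,  0.16896661,  0.08288326,
       -0.1949959 , -0.09021348, -0.2234974 ]))
[ 0.54284869 -0.21630205  0.20963631] [[ 2.514e-01  9.679e-01  4.000e-04]
 [ 9.679e-01 -2.514e-01 -0.000e+00]
 [ 1.000e-04  4.000e-04 -1.000e+00]] 6.6
[[342.5 173.6]
 [297.2 173.3]
 [298.2 266.9]
 [340.2 267.2]]
219 145
```

View pics/w2c.png

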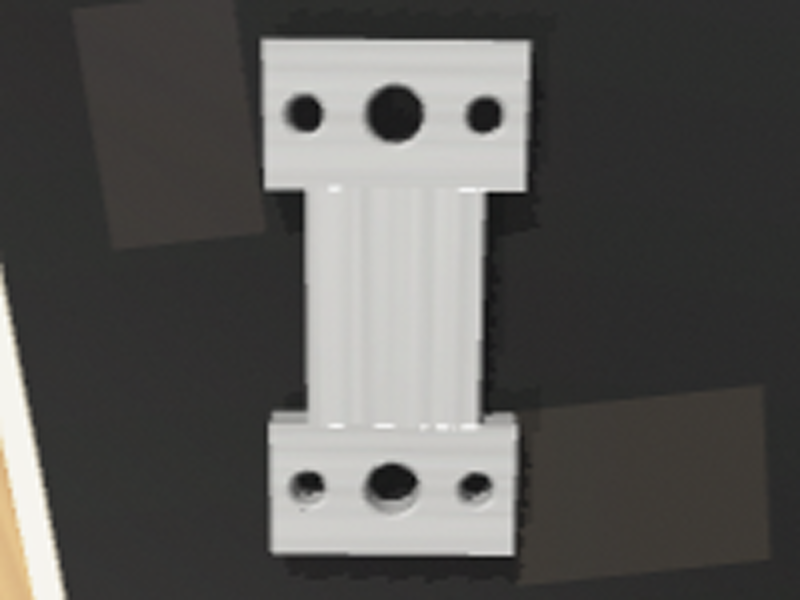

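The wrist view shows the bridge holes at about (294.9,172.9), (339.6,173.1), (295.6,266.4) and (337.4,266.4). Its axis is nearly parallel to the tool axes.

```bash
python3 - <<'E'
from h import *
w=np.load("w2.npy",allow_pickle=True).item()
p,r=fit([(w,[(294.9,172.9),(339.6,173.1),(295.6,266.4),(337.4,266.4)])],.024,(.542,-.217,-.26))
print(p,np.degrees(p[2]),abs(r).max(), env.pinch_z)
o=env.observe();R=o["tool_rot"];print("tool y yaw",np.degrees(np.arctan2(R[1,1],R[0,1])),"delta tool",R.T@(np.r_[p[:2],0.037-.0]-o["position"]))
E
```

```text
[ 0.53924947 -0.2153682  -0.26305859] -15.0721468921123 0.4026067788758496 -0.0187
tool y yaw -14.604301250136073 delta tool [ 0.00029112 -0.00375258  0.17253786]
```

Call:
{"api": "arm_command", "payload": {
  "deltas": [
    {"rx":0,"ry":0,"rz":0.008,"dx":0,"dy":-0.0038,"dz":0.01,"fingers":0.085},
    {"rx":0,"ry":0,"rz":0,"dx":0.0003,"dy":0,"dz":0.03,"fingers":0.085},
    {"rx":0,"ry":0,"rz":0,"dx":0,"dy":0,"dz":0.03,"fingers":0.085},
    {"rx":0,"ry":0,"rz":0,"dx":0,"dy":0,"dz":0.03,"fingers":0.085},
    {"rx":0,"ry":0,"rz":0,"dx":0,"dy":0,"dz":0.03,"fingers":0.085},
    {"rx":0,"ry":0,"rz":0,"dx":0,"dy":0,"dz":0.02,"fingers":0.085},
    {"rx":0,"ry":0,"rz":0,"dx":0,"dy":0,"dz":0.015,"fingers":0.085},
    {"rx":0,"ry":0,"rz":0,"dx":0,"dy":0,"dz":0.01,"fingers":0.085},
    {"rx":0,"ry":0,"rz":0,"dx":0,"dy":0,"dz":0.01,"fingers":0.085},
    {"rx":0,"ry":0,"rz":0,"dx":0,"dy":0,"dz":0.008,"fingers":0.085},
    {"rx":0,"ry":0,"rz":0,"dx":0,"dy":0,"dz":0,"fingers":0.085},
    {"rx":0,"ry":0,"rz":0,"dx":0,"dy":0,"dz":0,"fingers":0.085}
  ]
}}

```text
time_s: 7.85
position: [0.5392, -0.2164, 0.0166]
tool_rot: [[0.264, 0.965, 0.0], [0.965, -0.264, -0.0], [-0.0, 0.001, -1.0]]
ft_force: [0.8, -1.6, 0.4]
grip_width: 0.085
gripper_force: 0.0
```

Call:
{"api": "arm_command", "payload": {
  "deltas": [
    {"rx":0,"ry":0,"rz":0,"dx":0.001,"dy":0,"dz":0.0045,"fingers":0.06},
    {"rx":0,"ry":0,"rz":0,"dx":0,"dy":0,"dz":0,"fingers":0.05},
    {"rx":0,"ry":0,"rz":0,"dx":0,"dy":0,"dz":0,"fingers":0.047},
    {"rx":0,"ry":0,"rz":0,"dx":0,"dy":0,"dz":0,"fingers":0.03},
    {"rx":0,"ry":0,"rz":0,"dx":0,"dy":0,"dz":0,"fingers":0.02},
    {"rx":0,"ry":0,"rz":0,"dx":0,"dy":0,"dz":0,"fingers":0.02},
    {"rx":0,"ry":0,"rz":0,"dx":0,"dy":0,"dz":0,"fingers":0.02},
    {"rx":0,"ry":0,"rz":0,"dx":0,"dy":0,"dz":0,"fingers":0.02}
  ],
  "squeeze": 80
}}

```text
time_s: 8.65
position: [0.5397, -0.2155, 0.0127]
tool_rot: [[0.264, 0.965, 0.001], [0.965, -0.264, -0.001], [-0.0, 0.001, -1.0]]
ft_force: [-0.2, 0.9, 5.6]
grip_width: 0.0418
gripper_force: 81.9
```

Call:
{"api": "arm_command", "payload": {
  "deltas": [
    {"rx":0,"ry":0,"rz":0,"dx":0,"dy":0,"dz":-0.005,"fingers":0.02},
    {"rx":0,"ry":0,"rz":0,"dx":0,"dy":0,"dz":-0.01,"fingers":0.02},
    {"rx":0,"ry":0,"rz":0,"dx":0,"dy":0,"dz":-0.02,"fingers":0.02},
    {"rx":0,"ry":0,"rz":0,"dx":0,"dy":0,"dz":-0.025,"fingers":0.02},
    {"rx":0,"ry":0,"rz":0,"dx":0,"dy":0,"dz":-0.03,"fingers":0.02},
    {"rx":0,"ry":0,"rz":0,"dx":0,"dy":0,"dz":-0.03,"fingers":0.02},
    {"rx":0,"ry":0,"rz":0,"dx":0,"dy":0,"dz":-0.03,"fingers":0.02},
    {"rx":0,"ry":0,"rz":0,"dx":0,"dy":0,"dz":-0.03,"fingers":0.02},
    {"rx":0,"ry":0,"rz":0,"dx":0,"dy":0,"dz":-0.03,"fingers":0.02},
    {"rx":0,"ry":0,"rz":0,"dx":0,"dy":0,"dz":-0.02,"fingers":0.02},
    {"rx":0,"ry":0,"rz":0,"dx":0,"dy":0,"dz":-0.01,"fingers":0.02},
    {"rx":0,"ry":0,"rz":0,"dx":0,"dy":0,"dz":0,"fingers":0.02}
  ]
}}

```text
time_s: 9.85
position: [0.5393, -0.2153, 0.2528]
tool_rot: [[0.264, 0.965, 0.001], [0.965, -0.264, -0.001], [-0.001, 0.002, -1.0]]
ft_force: [0.9, -0.7, -6.7]
grip_width: 0.0414
gripper_force: 82.4
```

```bash
python3 - <<'E'
from h import *
o=env.observe(); print(o["position"],o["tool_rot"].round(4),o["ft_force"].round(2),o["wrist_torque"].round(3),o["grip_width"])
im=env.get_image("wrist"); sc=env.get_image("scene"); np.save("w3.npy",im,allow_pickle=True)
p=o["position"]; q=proj(im,pts((p[0],p[1],-.267),p[2]+.0115)); print(q.round(1))
c=q.mean(0);print(c)
s=proj(sc,[p[0],p[1],p[2]])[0].astype(int); a=im["color"]
cs=sc["color"][s[1]-50:s[1]+50,s[0]-65:s[0]+65]
cv2.imwrite("pics/w3.png",np.hstack([cv2.resize(a,(533,400)),cv2.resize(cs,(267,205))[:400] if 0 else cv2.copyMakeBorder(cv2.resize(cs,(267,205)),0,195,0,0,cv2.BORDER_CONSTANT)]))
E
```

```text
[ 0.53932599 -0.21531394  0.25277202] [[ 2.638e-01  9.646e-01  1.300e-03]
 [ 9.646e-01 -2.638e-01 -9.000e-04]
 [-5.000e-04  1.500e-03 -1.000e+00]] [ 0.92 -0.66 -6.72] [-0.05   0.045 -0.036] 0.04139032023533245
[[377.  202.3]
 [265.9 202.3]
 [274.6 404.9]
 [367.7 404.9]]
[321.29458633 303.60204192]
```

View pics/w3.png

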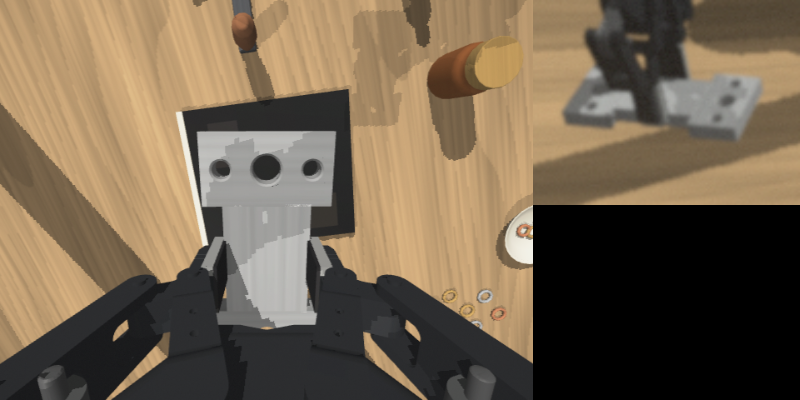

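The bridge is gripped level at the waist: its upper holes show at wrist pixels of about (264,201.6) and (374.6,200.4), within 2 px of prediction. Next I'll turn and carry it over the mill, staying high.

Call:
{"api": "arm_command", "payload": {
  "deltas": [
    {"rx":0,"ry":0,"rz":-0.05,"dx":0,"dy":0,"dz":0,"fingers":0.02},
    {"rx":0,"ry":0,"rz":-0.1,"dx":0,"dy":0,"dz":0,"fingers":0.02},
    {"rx":0,"ry":0,"rz":-0.11,"dx":0,"dy":0,"dz":0,"fingers":0.02},
    {"rx":0,"ry":0,"rz":-0.11,"dx":0,"dy":0,"dz":0,"fingers":0.02},
    {"rx":0,"ry":0,"rz":-0.11,"dx":0,"dy":0,"dz":0,"fingers":0.02},
    {"rx":0,"ry":0,"rz":-0.1,"dx":0,"dy":0,"dz":0,"fingers":0.02},
    {"rx":0,"ry":0,"rz":-0.048,"dx":0,"dy":0,"dz":0,"fingers":0.02},
    {"rx":0,"ry":0,"rz":0,"dx":0,"dy":0,"dz":0,"fingers":0.02}
  ]
}}

```text
time_s: 10.75
position: [0.5389, -0.2151, 0.2503]
tool_rot: [[-0.353, 0.935, -0.003], [0.935, 0.353, 0.002], [0.002, -0.002, -1.0]]
ft_force: [-0.4, 0.2, -6.3]
grip_width: 0.0414
gripper_force: 82.3
```

Call:
{"api": "arm_command", "payload": {
  "deltas": [
    {"rx":0,"ry":0,"rz":0,"dx":0.015,"dy":0.004,"dz":0,"fingers":0.02},
    {"rx":0,"ry":0,"rz":0,"dx":0.03,"dy":0.009,"dz":0,"fingers":0.02},
    {"rx":0,"ry":0,"rz":0,"dx":0.04,"dy":0.012,"dz":0,"fingers":0.02},
    {"rx":0,"ry":0,"rz":0,"dx":0.045,"dy":0.013,"dz":0,"fingers":0.02},
    {"rx":0,"ry":0,"rz":0,"dx":0.045,"dy":0.013,"dz":0,"fingers":0.02},
    {"rx":0,"ry":0,"rz":0,"dx":0.045,"dy":0.014,"dz":0,"fingers":0.02},
    {"rx":0,"ry":0,"rz":0,"dx":0.045,"dy":0.014,"dz":0,"fingers":0.02},
    {"rx":0,"ry":0,"rz":0,"dx":0.045,"dy":0.013,"dz":0,"fingers":0.02},
    {"rx":0,"ry":0,"rz":0,"dx":0.045,"dy":0.013,"dz":0,"fingers":0.02},
    {"rx":0,"ry":0,"rz":0,"dx":0.035,"dy":0.011,"dz":0,"fingers":0.02},
    {"rx":0,"ry":0,"rz":0,"dx":0.02,"dy":0.006,"dz":0,"fingers":0.02},
    {"rx":0,"ry":0,"rz":0,"dx":0.0086,"dy":0.0017,"dz":0,"fingers":0.02}
  ]
}}

```text
time_s: 11.95
position: [0.5059, 0.2224, 0.2512]
tool_rot: [[-0.355, 0.935, -0.001], [0.935, 0.355, 0.0], [0.001, -0.001, -1.0]]
ft_force: [0.1, -0.9, -5.6]
grip_width: 0.0416
gripper_force: 82.3
```

Call:
{"api": "arm_command", "payload": {
  "deltas": [
    {"rx":0,"ry":0,"rz":0,"dx":0,"dy":0,"dz":0.015,"fingers":0.02},
    {"rx":0,"ry":0,"rz":0,"dx":0,"dy":0,"dz":0.015,"fingers":0.02},
    {"rx":0,"ry":0,"rz":0,"dx":0,"dy":0,"dz":0.01,"fingers":0.02},
    {"rx":0,"ry":0,"rz":0,"dx":0,"dy":0,"dz":0,"fingers":0.02},
    {"rx":0,"ry":0,"rz":0,"dx":0,"dy":0,"dz":0,"fingers":0.02},
    {"rx":0,"ry":0,"rz":0,"dx":0,"dy":0,"dz":0,"fingers":0.02}
  ]
}}

```text
time_s: 12.55
position: [0.5075, 0.2199, 0.2126]
tool_rot: [[-0.353, 0.936, 0.001], [0.936, 0.353, 0.0], [-0.0, 0.001, -1.0]]
ft_force: [0.2, 0.8, -4.8]
grip_width: 0.0413
gripper_force: 82.3
```

```bash
python3 - <<'E'
from h import *
o=env.observe(); print(o["position"],o["tool_rot"].round(4),o["time_s"],o["grip_width"])
p=o["position"]; out=[]
for n in ("scene","side","wrist"):
    im=env.get_image(n); np.save(f"m_{n}.npy",im,allow_pickle=True)
    q=np.vstack([proj(im,pts((p[0],p[1],.361),p[2]+.0115)),proj(im,pts((.5065,.2201,.361),.13))]); print(n,q.round(1).tolist())
    if n=="wrist": x,y,w,h,f=220,130,200,150,2
    else:
        c=(q.min(0)+q.max(0))/2; w,h,f=130,100,3; x,y=int(c[0]-65),int(c[1]-50)
    print(x,y); out.append(cv2.resize(im["color"][y:y+h,x:x+w],None,fx=f,fy=f,interpolation=cv2.INTER_CUBIC))
cv2.imwrite("pics/m.png",np.vstack([np.hstack(out[:2]),cv2.copyMakeBorder(out[2],0,0,0,380,cv2.BORDER_CONSTANT)]))
E
```

```text
[0.50750337 0.21989041 0.21260767] [[-3.528e-01  9.357e-01  1.400e-03]
 [ 9.357e-01  3.528e-01  2.000e-04]
 [-3.000e-04  1.400e-03 -1.000e+00]] 12.55 0.04131934079989484
scene [[480.5, 119.5], [464.9, 106.2], [416.4, 120.9], [431.0, 135.1], [471.3, 164.1], [456.9, 150.4], [411.4, 165.4], [424.9, 179.9]]
380 93
side [[244.4, 309.7], [274.4, 318.9], [302.0, 273.1], [274.4, 265.5], [249.5, 355.1], [277.2, 364.3], [302.5, 317.9], [276.9, 310.2]]
208 264
wrist [[376.6, 203.5], [265.4, 203.5], [274.3, 406.0], [367.4, 406.0], [352.1, 181.9], [286.3, 181.9], [289.8, 312.4], [348.8, 312.4]]
220 130
```

View pics/m.png

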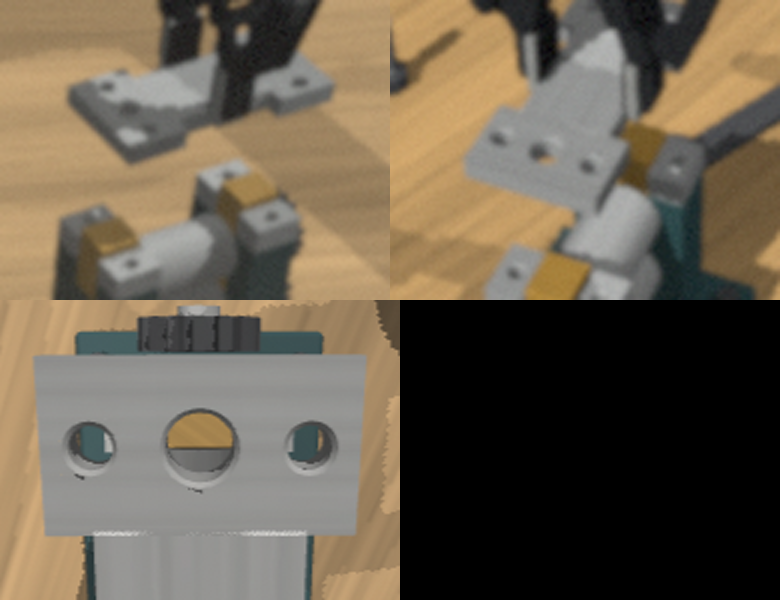

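The bridge sits over the mill with about 80 mm clearance. Bridge holes are at scene (415.7,122) and (479.7,120.3), side (245.3,308.7) and (275,319), wrist (264.5,203.5) and (376,203.5). Next I'll compare bridge and mill within each camera so the calibration bias cancels.

```bash
python3 - <<'E'
from h import *
L=lambda n:np.load(f"m_{n}.npy",allow_pickle=True).item()
sc,sd,wr=L("scene"),L("side"),L("wrist"); w1=np.load("w1.npy",allow_pickle=True).item()
p=np.array([.5075,.2199]); z=.2126
def blob(im,c,r=3):
    g=cv2.cvtColor(im["color"],cv2.COLOR_BGR2GRAY).astype(float); x,y=np.round(c).astype(int)
    w=g[y-r:y+r+1,x-r:x+r+1]; m=np.clip(np.percentile(w,60)-w,0,None); Y,X=np.mgrid[y-r:y+r+1,x-r:x+r+1]
    return [(X*m).sum()/m.sum(),(Y*m).sum()/m.sum()]
Rt=np.array([[-.353,.9357],[.9357,.353]])
def rep(nm,im,mill,br):
    for tag,f in (("hand",lambda c:c),("blob",lambda c:blob(im,c))):
        m=np.array([f(c) for c in mill]); pm,_=fit([(im,m)],.13,(.5065,.2201,.361))
        b=np.array([f(c) for c in br])
        # bridge: 2D offset only, yaw fixed at tool yaw
        from scipy.optimize import least_squares
        def e(v):
            q=proj(im,pts((v[0],v[1],.361),z+.0115)); return np.concatenate([q[np.argmin(((q-k)**2).sum(1))]-k for k in b])
        pb=least_squares(e,p,diff_step=1e-6).x
        print(nm,tag,"mill",pm.round(4),"bridge",pb.round(4),"mill-bridge in tool xy mm",(Rt.T@(pm[:2]-pb)*1e3).round(2))
rep("scene",sc,[(410,166.1),(423.6,180.6),(456.1,151.5),(470.6,165.2)],[(415.7,122),(479.7,120.3)])
S=np.load("m_side.npy",allow_pickle=True).item()
side0={**sd,"color":cv2.imread("pics/a_side.png")}
m=[(276.7,310.3),(303,317.9),(249.7,355.5),(277.6,364.2)]
rep("side",sd,m,[(245.3,308.7),(275,319)])
print("side mill blob",[np.round(blob(side0,c),1).tolist() for c in m])
sc0={**sc,"color":cv2.imread("pics/a_scene.png")}
print("scene mill blob",[np.round(blob(sc0,c),1).tolist() for c in [(410,166.1),(423.6,180.6),(456.1,151.5),(470.6,165.2)]])
E
```

```text
scene hand mill [0.5089 0.2177 0.3502] bridge [0.5099 0.2181] mill-bridge in tool xy mm [ 0.05 -1.1 ]
scene blob mill [0.5107 0.2171 0.3572] bridge [0.5098 0.2174] mill-bridge in tool xy mm [-0.63  0.75]
side hand mill [0.5061 0.2201 0.3661] bridge [0.5073 0.2187] mill-bridge in tool xy mm [ 1.71 -0.69]
side blob mill [0.5065 0.2194 0.3372] bridge [0.5076 0.2212] mill-bridge in tool xy mm [-1.26 -1.65]
side mill blob [[276.7, 310.2], [302.2, 317.7], [249.3, 355.0], [276.9, 364.2]]
scene mill blob [[409.8, 166.4], [423.8, 180.9], [455.1, 152.3], [470.4, 165.2]]
```

Call:
{"api": "arm_command", "payload": {
  "deltas": [
    {"rx":0,"ry":0,"rz":0,"dx":0.0004,"dy":-0.0006,"dz":0.005,"fingers":0.02},
    {"rx":0,"ry":0,"rz":0,"dx":0,"dy":0,"dz":0.01,"fingers":0.02},
    {"rx":0,"ry":0,"rz":0,"dx":0,"dy":0,"dz":0.01,"fingers":0.02},
    {"rx":0,"ry":0,"rz":0,"dx":0,"dy":0,"dz":0.01,"fingers":0.02},
    {"rx":0,"ry":0,"rz":0,"dx":0,"dy":0,"dz":0.01,"fingers":0.02},
    {"rx":0,"ry":0,"rz":0,"dx":0,"dy":0,"dz":0.008,"fingers":0.02},
    {"rx":0,"ry":0,"rz":0,"dx":0,"dy":0,"dz":0.005,"fingers":0.02},
    {"rx":0,"ry":0,"rz":0,"dx":0,"dy":0,"dz":0.003,"fingers":0.02},
    {"rx":0,"ry":0,"rz":0,"dx":0,"dy":0,"dz":0,"fingers":0.02},
    {"rx":0,"ry":0,"rz":0,"dx":0,"dy":0,"dz":0,"fingers":0.02},
    {"rx":0,"ry":0,"rz":0,"dx":0,"dy":0,"dz":0,"fingers":0.02},
    {"rx":0,"ry":0,"rz":0,"dx":0,"dy":0,"dz":0,"fingers":0.02}
  ]
}}

```text
time_s: 13.9
position: [0.5066, 0.2202, 0.1511]
tool_rot: [[-0.353, 0.936, 0.001], [0.936, 0.353, 0.0], [-0.0, 0.001, -1.0]]
ft_force: [0.1, -0.8, -5.4]
grip_width: 0.0417
gripper_force: 82.3
```

```bash
python3 - <<'E'
from h import *
o=env.observe(); print(o["position"],o["tool_rot"].round(4),o["time_s"],o["ft_force"].round(1))
p=o["position"]; out=[]
for n in ("scene","side","wrist"):
    im=env.get_image(n); np.save(f"f_{n}.npy",im,allow_pickle=True)
    q=np.vstack([proj(im,pts((p[0],p[1],.361),p[2]+.0115)),proj(im,pts((.507,.2202,.361),.13))]); print(n,q.round(1).tolist())
    if n=="wrist": x,y,w,h,f=225,150,195,100,4
    else:
        c=(q.min(0)+q.max(0))/2; w,h,f=110,66,3; x,y=int(c[0]-55),int(c[1]-33)
    print(x,y); out.append(cv2.resize(im["color"][y:y+h,x:x+w],None,fx=f,fy=f,interpolation=cv2.INTER_CUBIC))
a=np.hstack(out[:2]); a=cv2.copyMakeBorder(a,0,0,0,780-a.shape[1],cv2.BORDER_CONSTANT)
cv2.imwrite("pics/f.png",np.vstack([a,out[2][:400]]))
E
```

```text
[0.50658649 0.22019884 0.15112702] [[-3.532e-01  9.355e-01  6.000e-04]
 [ 9.355e-01  3.532e-01  1.000e-04]
 [-1.000e-04  6.000e-04 -1.000e+00]] 13.9 [ 0.1 -0.8 -5.4]
scene [[474.4, 149.2], [459.6, 135.6], [413.1, 150.6], [427.0, 165.0], [471.4, 164.2], [457.0, 150.5], [411.5, 165.6], [425.0, 180.1]]
387 124
side [[247.9, 340.3], [276.3, 349.6], [302.4, 303.3], [276.1, 295.6], [249.3, 354.9], [276.9, 364.1], [302.3, 317.8], [276.6, 310.1]]
220 296
wrist [[376.6, 203.2], [265.5, 203.2], [274.2, 405.8], [367.4, 405.8], [366.5, 193.8], [276.8, 193.7], [282.6, 363.6], [360.2, 363.7]]
225 150
```

View pics/f.png

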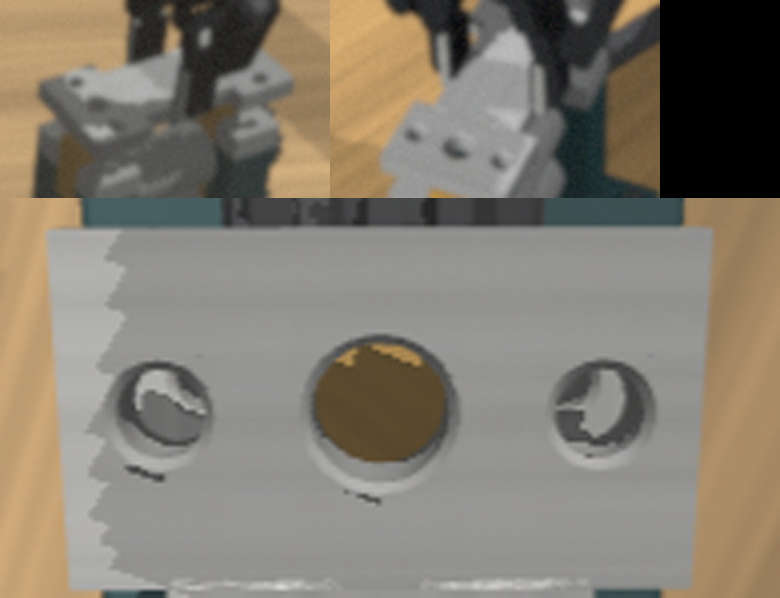

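```bash
python3 - <<'E'
from h import *
im=np.load("f_wrist.npy",allow_pickle=True).item(); a=im["color"]
p=env.observe()["position"]
out=[]
for cx in (265,377):
    x,y=cx-18,203-20; c=cv2.resize(a[y:y+40,x:x+38],None,fx=10,fy=10,interpolation=cv2.INTER_CUBIC)
    c=cv2.convertScaleAbs(c,alpha=1.3)
    out.append(c)
    for P,r,z,col in ((p,.0045,p[2]-.0007+.012,(0,255,0)),(p,.0045,p[2]-.0007,(255,255,0)),((.507,.2202),.00375,.13,(0,0,255))):
        for h in pts((P[0],P[1],.361),z)[:2]:
            t=np.linspace(0,6.28,60); C=np.c_[h[0]+r*np.cos(t),h[1]+r*np.sin(t),np.full(60,z)]
            q=((proj(im,C)-[x,y]+.5)*10).astype(np.int32); cv2.polylines(c,[q],True,col,1)
cv2.imwrite("pics/f2.png",np.hstack(out))
E
```

```text
(no output)
```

View pics/f2.png

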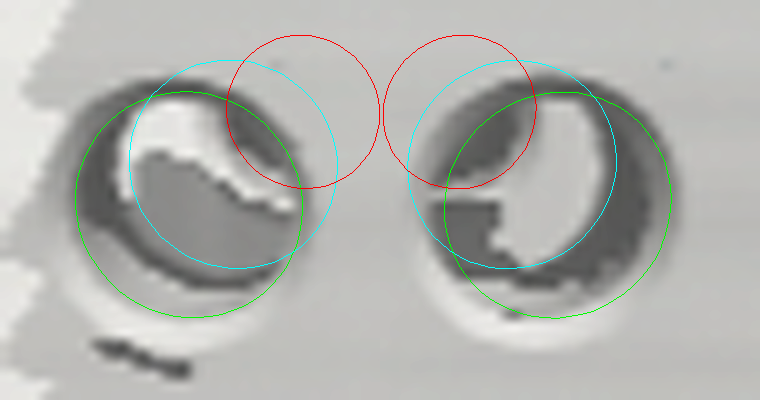

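The close-up shows both threaded holes through the bridge holes, where predicted to within about 0.5 mm. The bridge is level and its underside is about 20.4 mm above the columns. I'm handing it in.

```bash
python3 -c "
from rig import env
o=env.observe(); print(o['position'],abs(o['qvel']).max(),o['gripper_force']); print(env.close_job())"
```

```text
[0.50651621 0.22016142 0.15095016] 0.07983228563628482 82.31424808502197
the job is handed in; nothing more can be done
None
```

The job is handed in: the bridge is gripped level and steady over the mill, underside about 20 mm above the column tops. By the cameras its bolt holes line up with the threaded holes to about 0.5 mm at the two I could see through and 1–2 mm overall.

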